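Sweep the small padlocks into the bench pocket

TASK

Sweep the three small padlocks across the counter with your fingertips, through the open side of the three-walled steel pocket, until all three lie flat and well inside it. Only push them along: do not pick any of them up. Leave the one big padlock, the tin and the screwdriver where they are.

Things in the scene. Friction and masses are not known exactly. Their poses are not given: they have to be found in the camera images.
- lock_a: a small brass padlock lying flat on the counter: brass body block 28 mm (its x) by 30 mm (its y) by 14 mm thick, round-bar steel shackle (5 mm bar, 24 mm wide outside) sticking out of the block's +x face by 16 mm more, so 44 mm long overall; origin under the middle of the brass block, on the counter; z up; about 50 to 100 g; it slides without rolling. One of three alike, all to be swept in.
- lock_b: a small brass padlock lying flat on the counter: brass body block 28 mm (its x) by 30 mm (its y) by 14 mm thick, round-bar steel shackle (5 mm bar, 24 mm wide outside) sticking out of the block's +x face by 16 mm more, so 44 mm long overall; origin under the middle of the brass block, on the counter; z up; about 50 to 100 g; it slides without rolling. One of three alike, all to be swept in.
- lock_c: a small brass padlock lying flat on the counter: brass body block 28 mm (its x) by 30 mm (its y) by 14 mm thick, round-bar steel shackle (5 mm bar, 24 mm wide outside) sticking out of the block's +x face by 16 mm more, so 44 mm long overall; origin under the middle of the brass block, on the counter; z up; about 50 to 100 g; it slides without rolling. One of three alike, all to be swept in.
- pocket: a fixed three-walled pocket of dark steel bar on the counter, without a raised floor (level with the counter, no sill at the mouth). Inside 200 mm wide (its x, from -100 to +100 mm) and 110 mm deep (its y, from 0 at the open mouth to 110 at the back wall); walls 6 mm thick and 24 mm high on the two sides and the back. Origin on the counter in the middle of the mouth line; its +y points straight in through the mouth, z up. It cannot move.
- big_lock: a bystander: the one big brass padlock, lying flat in the same row as the small ones; brass block 42 mm (its x) by 46 mm (its y) by 20 mm thick, steel shackle sticking out of the +x face by 28 mm more; origin under the middle of the block; its shackle points roughly to world +y, towards the pocket. The four padlocks stand in mixed order in a row along world x, at least 60 mm apart centre to centre. Leave it alone.
- pin_tin: a bystander: round plain metal tin, 48 mm across, 36 mm high, standing on the counter; origin under its centre. Leave it alone.
- screwdriver: a bystander: screwdriver with a wooden handle, 170 mm long, lying along its own x (handle to -x), under 35 mm high. Leave it alone.
Not all that is in view belongs to the job. What is shaped like the lock_a but green or purple is not meant.

How it is judged:
At the end, for the whole second after the job is handed in: The brass block of each small padlock has its middle between the pocket's walls and at least 12 mm in past the mouth line, all three lie flat on the counter (within 0.2 rad, not raised by 6 mm) and at rest, and the big padlock, tin and screwdriver are within 15 mm of where they were (y of lock_a in the frame of pocket between 0.012 and 0.11 m and x of lock_a in the frame of pocket between -0.1 and 0.1 m and height (world z) of each of lock_a, lock_b, lock_c below 0.006 m and angle between each of lock_a, lock_b, lock_c's own z axis and vertical below 0.2 rad and linear speed of each of lock_a, lock_b, lock_c below 0.02 m/s and y of lock_b in the frame of pocket between 0.012 and 0.11 m and x of lock_b in the frame of pocket between -0.1 and 0.1 m and y of lock_c in the frame of pocket between 0.012 and 0.11 m and x of lock_c in the frame of pocket between -0.1 and 0.1 m and distance of each of big_lock, pin_tin, screwdriver from where it was at the start of the episode below 0.015 m); the robot touches nothing.
It fails at once if a small padlock is lifted off the counter (height (world z) of any of lock_a, lock_b, lock_c above 0.02 m).
It fails at once if the big padlock, tin or screwdriver is moved by more than 15 mm (distance of any of big_lock, pin_tin, screwdriver from where it was at the start of the episode above 0.015 m).
It also fails if it takes over 72 s, if anything falls off the work surface, if the arm or the gripper's body presses on something with over 40 N, if the wrist force passes 120 N, or if a joint passes its speed limit or range.

ROBOT

A 6-joint arm with a two-finger parallel gripper is mounted at the origin on the work surface. World frame = base frame: x ahead of the robot, y to its left, z up, the work surface at z = 0. Lengths are in m, angles in rad, forces in N, time in s.
With the tool pointing down it reaches from about 0.2 to 0.875 m from the base axis. Payload 3.4 kg.
Tool frame: the origin (TCP) lies midway between the tips of the shut fingers; the grasp point (between the pads) lies arm.grip_depth behind it (arm.grip_depth is the distance from the TCP to the grasp point, in m); z points along the fingers, x is the direction in which the jaws open and shut, and the axes are right-handed (so a half turn about z gives the same grasp; the last joint's range is limited). The gripper opens to 94 mm and grips with 3 to 60 N. Pads are 16 mm wide; open, the fingers measure 119 mm over their backs; the gripper's body (75 mm by 177 mm) begins 78 mm behind the grasp point.
Start: joints at [1.097, 0.276, 1.505, -0, 1.361, -0.121], TCP at [0.199, 0.54, 0.205] pointing down, gripper open.
Joint ranges: [-2.89, 2.89], [-0.75, 2.08], [0.22, 2.7], [-1.18, 4.32], [0.11, 2.71], [-2.7, 2.7]. Speed limits (rad/s): [2.57, 2.57, 3.14, 3.14, 3.14, 3.14].

INTERFACE

Orientations are given as a 3x3 rotation matrix whose columns are the frame's x, y, z axes.
In Python, from workcell import arm gives the robot as it stands. The module is installed in compiled form; this text tells all that it offers.
- The arm moves only by the shell command python3 -m crank 'ROWS' [OPENING] [FORCE]. ROWS is JSON, a list of rows, each a list of 6 numbers: the shift along the tool's x, y, z in mm, then the turn, a rotation vector about the tool's x, y, z in degrees. A call has 1 to 12 rows; each row shifts and turns the commanded pose from where the row before left it, along the tool's axes as they then stand; what a row does not reach is not made up. A row lasts 1/12 s, in which the tool goes at most 41.7 mm and 7.16 degrees, less where a joint would pass 70% of its speed; a pose out of reach is approached as far as the arm can. A call with a gripper value outside its range is refused whole. OPENING is the gripper command: -1 is fully open, 1 is shut, values between are in proportion, set as the call begins (- or left out, the last holds). The fingers move at their own pace and stop on an object; FORCE is the grip in N (left out, the last holds). Time passes only in rows, so rows that do not move let the fingers close. It gives the time, the measured TCP pose, the force and the opening at its end, in the units of the state.
- arm.sense(): the state, without advancing time (a new reading comes with each control period).
- arm.get_image(name): name is "scene" or "top" or "wrist"; returns a dict with "image" (384x512x3 uint8, red, green, blue), "fx", "fy", "cx", "cy" (pixels), "camera_from_world" (4x4, takes a point from world to camera coordinates). Camera axes: x right, y down, z forward; pixel columns grow to the right and rows downward; lengths in m; the calibration is good to about 2 mm. The wrist camera is an equidistant fisheye: a pixel r from the principal point sees the ray r / f radians off the axis. A picture is of the moment at which its call begins. There is no depth.
- arm.finish_job(): hands the job in, once; it reports no verdict.
Trained networks look in a picture, given as the dict that the camera call returned (one of the last four; its "shot" number tells which), for a name from the list of things; names that differ only in an ending like _2 or _b are one class to them, and where a whole thing is asked for, a point or a joint stands for the part that bears it (a point fixed in the world has none). Each returns a list of dicts, best first, with "conf" (0 to 1); they miss things now and then, are a little off and sometimes report something else, mostly with a low value. They report only what shows in the picture. A call takes as long as a camera call. They do not tell look-alikes from the thing itself.
- arm.recognise(picture, name): "bbox" ([centre column, centre row, width, height] in pixels, round what is visible of it).
- arm.pinpoint(picture, name): "at" ([column, row] in pixels: a listed point, or the origin of a listed thing).
The state is a dict: "t": time; "joint_pos": joint angles; "qd": joint speeds; "effort": joint torques, N m; "tool_pos": TCP position; "eef_rot": TCP orientation; "contact_force": force on the tool from outside, world axes, zero at the start; "torque": the same for the moment, N m; "gripper_width": finger opening in m.
Only numpy, scipy, OpenCV 4.12 (cv2) and the standard library are available. Lean on these libraries where they do the work, as an engineer would, in place of code of your own. Each camera call takes 0.05 s, during which the arm holds its last target.

## Working session

There is one attempt and no reset: what is moved stays moved. The work goes in short steps, Python scripts to look and compute and a shell command to move; the robot and the scene stay as the last step left them, time stands still between calls to the robot, and variables do not carry over. Pictures are saved under pics/ and viewed, and the job is handed in when it is done.

```bash
mkdir -p pics
cat > h.py <<'E'
import numpy as np, cv2
from workcell import arm
def save(im,n): cv2.imwrite('pics/'+n,cv2.cvtColor(im,cv2.COLOR_RGB2BGR))
def ground(p,px,z=0.0):
    T=np.array(p["camera_from_world"]);R=T[:3,:3];t=T[:3,3]
    d=np.array([(px[0]-p["cx"])/p["fx"],(px[1]-p["cy"])/p["fy"],1.])
    c=-R.T@t; w=R.T@d
    return c+w*(z-c[2])/w[2]
def proj(p,X):
    T=np.array(p["camera_from_world"]);c=T[:3,:3]@np.array(X)+T[:3,3]
    return [c[0]/c[2]*p["fx"]+p["cx"],c[1]/c[2]*p["fy"]+p["cy"]]
E
python3 - <<'E'
from h import *
for n in ["top","scene"]:
    p=arm.get_image(n); save(p["image"],n+"0.png")
    for k in ["lock_a","big_lock","pocket","pin_tin","screwdriver"]:
        for r in arm.pinpoint(p,k): print(n,k,np.round(r["at"],1),round(r["conf"],2),np.round(ground(p,r["at"])[:2],4))
s=arm.sense();print(s["t"],s["tool_pos"],s["eef_rot"],s["gripper_width"],arm.grip_depth)
E
```

```text
top lock_a [301.9 295.1] 0.89 [ 0.3557 -0.1371]
top lock_a [305.2 167.7] 0.82 [ 0.5935 -0.1439]
top lock_a [251.7 287.9] 0.69 [ 0.3674 -0.045 ]
top lock_a [279.2 252.7] 0.65 [ 0.4322 -0.0952]
top lock_a [303.5 208.2] 0.58 [ 0.5159 -0.1405]
top big_lock [276.  127.4] 0.65 [ 0.6718 -0.0878]
top pocket [134.2 179.9] 0.62 [0.5652 0.18  ]
top pocket [306.5 165.1] 0.52 [ 0.5986 -0.1464]
top pin_tin [385.3 144.5] 0.93 [ 0.6412 -0.298 ]
top screwdriver [387.7 248.7] 0.76 [ 0.4423 -0.297 ]
scene lock_a [210.9 173.4] 0.64 [ 0.3626 -0.0584]
scene lock_a [184.  185.8] 0.63 [ 0.3612 -0.1428]
scene lock_a [252.9 227.7] 0.61 [ 0.5947 -0.1462]
scene lock_a [222.5 191.7] 0.55 [ 0.4456 -0.0956]
scene lock_a [229.3 210. ] 0.53 [ 0.5119 -0.1363]
scene big_lock [296.5 233.6] 0.89 [ 0.673  -0.0971]
scene pocket [334.5 170.6] 0.89 [0.5728 0.1721]
scene pin_tin [207.9 277.9] 0.71 [ 0.6434 -0.3143]
scene screwdriver [146.8 228.3] 0.74 [ 0.4386 -0.3043]
0.6 [0.19868359 0.53959904 0.20548019] [[ 3.45517107e-01  9.38412451e-01  3.25837816e-05]
 [ 9.38412450e-01 -3.45517108e-01  3.45220939e-05]
 [ 4.36542167e-05  1.86490523e-05 -9.99999999e-01]] 0.0938898781771421 0.0188
```

Run:
```python
from h import *
p=arm.get_image("top"); im=p["image"]
c=im[90:330,90:420]; save(cv2.resize(c,(792,576),interpolation=cv2.INTER_CUBIC),"topc.png")
```

```text
(no output)
```

View pics/topc.png

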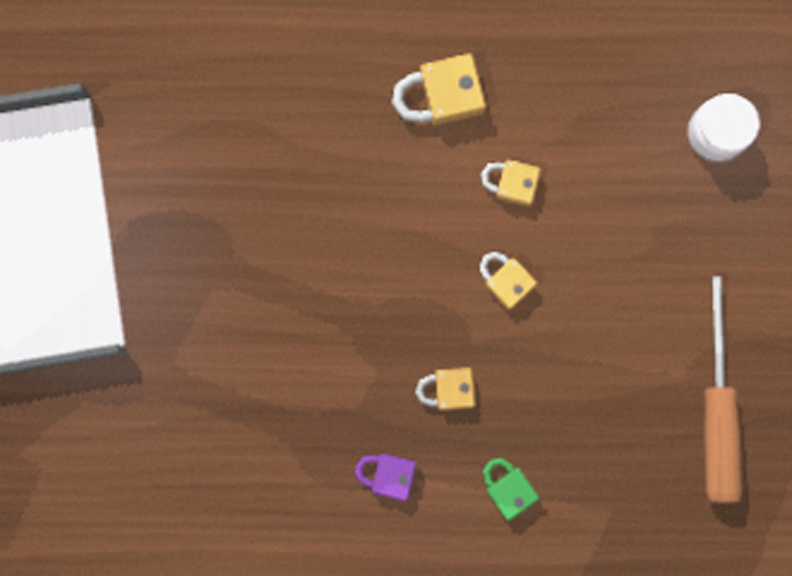

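View pics/scene0.png

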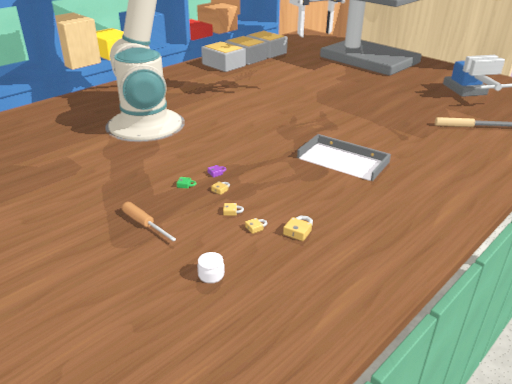

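The top view shows three small brass padlocks at full-image pixels (305,168), (303,208) and (279,253). The things that could be mistaken for them are the green lock (302,295), the purple lock (252,288) and the big brass lock (276,127). I choose the three small brass ones. Next I'll refine their poses and the pocket's, and check them with an overlay.

Run:
```python
from h import *
p=arm.get_image("top"); im=p["image"]
hsv=cv2.cvtColor(im,cv2.COLOR_RGB2HSV)
m=((hsv[...,0]>17)&(hsv[...,0]<32)&(hsv[...,1]>110)&(hsv[...,2]>140)).astype(np.uint8)
n,l,st,ce=cv2.connectedComponentsWithStats(m)
for i in range(1,n):
    if st[i,4]>60 and 90<ce[i][1]<330:
        c=cv2.findContours((l==i).astype(np.uint8),0,1)[0][0]
        print(np.round(ce[i],1),st[i,4],np.round(ground(p,ce[i],.010)[:2],4),cv2.minAreaRect(c))
q=lambda u,v:(90+u/2.4,90+v/2.4)
A=ground(p,q(92,100))[:2];B=ground(p,q(123,345))[:2]
At=ground(p,q(84,84),.024)[:2];Bt=ground(p,q(122,346),.024)[:2]
print(A,B,np.linalg.norm(A-B),At,Bt,np.linalg.norm(At-Bt))
save(cv2.resize(im[100:270,70:200],(612,800))[:600],"pk.png")
M=np.array([0.5652,0.178]);best=None
M=(At+Bt)/2; ax=(At-Bt)/np.linalg.norm(At-Bt); ay=np.array([-ax[1],ax[0]]);print(M,ax,ay)
W=lambda x,y,z:proj(p,[*(M+ax*x+ay*y),z])
v=cv2.resize(im,None,fx=4,fy=4,interpolation=cv2.INTER_CUBIC)
for pts,z,col in [([(-.1,0),(-.1,.11),(.1,.11),(.1,0)],.024,(255,0,0)),([(-.106,0),(-.106,.116),(.106,.116),(.106,0)],.024,(255,255,0)),([(-.1,0),(-.1,.11),(.1,.11),(.1,0)],0,(0,255,0))]:
    cv2.polylines(v,[np.int32([np.array(W(*a,z))*4+1.5 for a in pts])],False,col,1)
save(v[460:1000,280:820],"pk2.png")
```

```text
[278.1 126.1] 493 [ 0.6714 -0.0912] ((278.0588073730469, 126.23530578613281), (24.738632202148438, 22.798349380493164), 75.96376037597656)
[305.5 165.6] 206 [ 0.5955 -0.1433] ((305.564697265625, 165.45884704589844), (14.75127124786377, 16.269786834716797), 12.528807640075684)
[302.4 207.7] 210 [ 0.5156 -0.1372] ((302.75, 207.75003051757812), (14.849242210388184, 15.55634880065918), 45.0)
[278.9 251.5] 209 [ 0.4342 -0.094 ] ((279.5, 252.0), (16.0, 15.0), 90.0)
[0.65896548 0.19582755] [0.46368614 0.16188765] 0.19820680056851395 [0.66492807 0.19618797] [0.46161189 0.1570399 ] 0.2070508134337805
[0.56326998 0.17661394] [0.98196271 0.1890747 ] [-0.1890747   0.98196271]
```

View pics/pk2.png

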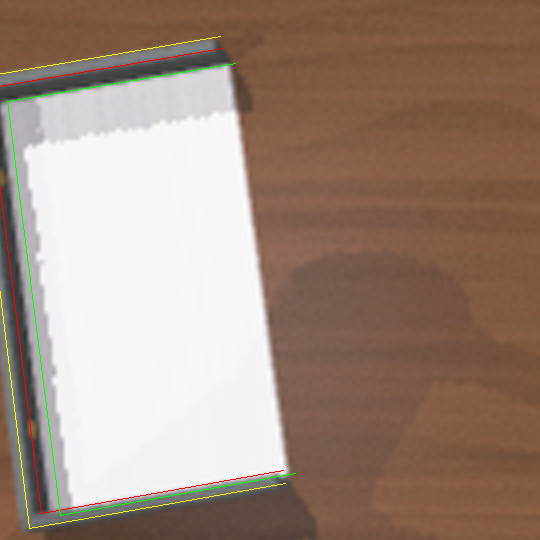

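The overlay matches the pocket within about 2–3 mm: mouth middle is about (0.563, 0.176), with +y pointing along (-0.18, 0.98). The plan is to align the tool with world x, narrow the gap to 16 mm, and push the locks in the order 0.595, 0.516, 0.433.

```bash
python3 -m crank '[[0,0,0,0,0,7],[0,0,0,0,0,7],[0,0,0,0,0,7],[0,0,0,0,0,7],[0,0,0,0,0,7],[0,0,0,0,0,7],[0,0,0,0,0,7],[0,0,0,0,0,7],[0,0,0,0,0,7],[0,0,0,0,0,6.8]]' 0.66 20
python3 -m crank '[[18,34,0,0,0,0],[18,34,0,0,0,0],[18,34,0,0,0,0],[18,34,0,0,0,0],[18,34,0,0,0,0],[18,34,0,0,0,0],[18,34,0,0,0,0],[18,34,0,0,0,0],[18,34,0,0,0,0],[18,34,0,0,0,0],[18,34,0,0,0,0],[18,34,0,0,0,0]]'
```

```text
t: 1.53
tool_pos: [0.1987, 0.5396, 0.2055]
eef_rot: [[1.0, -0.006, 0.0], [-0.006, -1.0, 0.0], [0.0, -0.0, -1.0]]
contact_force: [-0.1, 0.9, -0.1]
gripper_width: 0.0307
t: 2.53
tool_pos: [0.4151, 0.1298, 0.2058]
eef_rot: [[1.0, -0.0, 0.001], [-0.0, -1.0, 0.0], [0.001, -0.0, -1.0]]
contact_force: [0.1, 0.5, -0.5]
gripper_width: 0.0159
```

```bash
python3 -m crank '[[18,33,0,0,0,0],[18,33,0,0,0,0],[18,33,0,0,0,0],[18,33,0,0,0,0],[18,33,0,0,0,0],[18,33,0,0,0,0],[18,33,0,0,0,0],[18,33,0,0,0,0],[18,33,0,0,0,0],[18,33,0,0,0,0],[0,0,0,0,0,0]]'
python3 -m crank '[[0,0,30,0,0,0],[0,0,30,0,0,0],[0,0,30,0,0,0],[0,0,30,0,0,0],[0,0,30,0,0,0],[0,0,20,0,0,0],[0,0,15,0,0,0],[0,0,10,0,0,0],[0,0,4,0,0,0],[0,0,0,0,0,0]]'
python3 - <<'E'
from h import *
p=arm.get_image("wrist"); save(p["image"],"w1.png")
p=arm.get_image("scene"); save(cv2.resize(p["image"][140:300,120:320],(800,600),interpolation=cv2.INTER_CUBIC)[:600],"s1.png")
E
```

```text
t: 3.45
tool_pos: [0.5977, -0.2053, 0.2043]
eef_rot: [[1.0, -0.005, 0.002], [-0.005, -1.0, -0.004], [0.002, 0.004, -1.0]]
contact_force: [0.3, -0.3, 0.1]
gripper_width: 0.0161
t: 4.28
tool_pos: [0.5942, -0.1981, 0.0059]
eef_rot: [[1.0, -0.0, -0.001], [-0.0, -1.0, 0.001], [-0.001, -0.001, -1.0]]
contact_force: [-0.2, 0.4, 0.2]
gripper_width: 0.0161
```

View pics/w1.png

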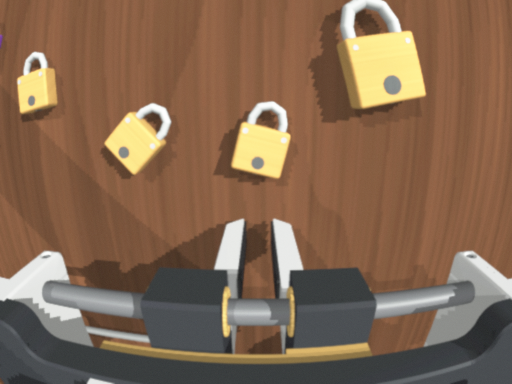

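View pics/s1.png

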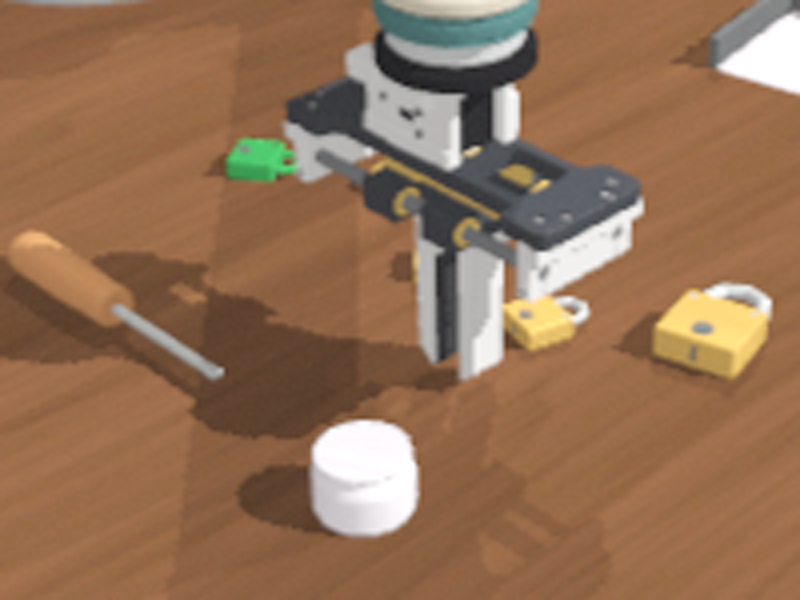

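The wrist view shows the fingertips (about 260,225) centred right behind the first lock (262,150). Pushing gently along tool -y.

```bash
python3 -m crank '[[0,-6,0,0,0,0],[0,-6,0,0,0,0],[0,-6,0,0,0,0],[0,-6,0,0,0,0],[0,-6,0,0,0,0],[0,-6,0,0,0,0],[0,-8,0,0,0,0],[0,-8,0,0,0,0],[0,-8,0,0,0,0],[0,-10,0,0,0,0],[0,-10,0,0,0,0],[0,-10,0,0,0,0]]'
python3 -m crank '[[0.5,-12,0,0,0,0],[0.5,-12,0,0,0,0],[0.5,-12,0,0,0,0],[0.5,-12,0,0,0,0],[0.5,-12,0,0,0,0],[0.5,-12,0,0,0,0],[0.5,-12,0,0,0,0],[0.5,-12,0,0,0,0],[0.5,-12,0,0,0,0],[0.5,-12,0,0,0,0],[0,-8,0,0,0,0],[0,-4,0,0,0,0]]'
python3 - <<'E'
from h import *
p=arm.get_image("wrist"); save(p["image"],"w2.png")
E
```

```text
t: 5.38
tool_pos: [0.5945, -0.1074, 0.0065]
eef_rot: [[1.0, -0.0, -0.0], [-0.0, -1.0, 0.0], [-0.0, -0.0, -1.0]]
contact_force: [-0.8, 0.0, -0.2]
gripper_width: 0.0158
t: 6.38
tool_pos: [0.5995, 0.025, 0.0065]
eef_rot: [[1.0, 0.001, -0.0], [0.001, -1.0, 0.0], [-0.0, -0.0, -1.0]]
contact_force: [-0.3, 0.0, 0.3]
gripper_width: 0.0162
```

View pics/w2.png

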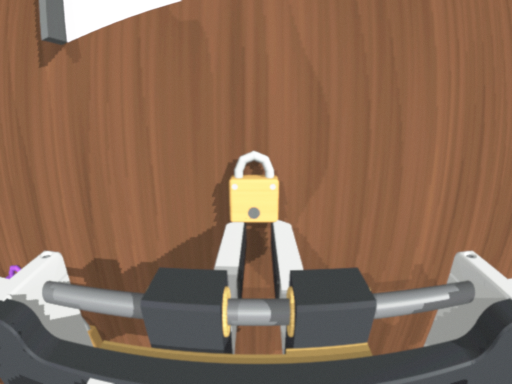

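The lock at (254,198) is flush against both tips and square. Continuing into the pocket.

```bash
python3 -m crank '[[0,-6,0,0,0,0],[0.5,-10,0,0,0,0],[0.5,-12,0,0,0,0],[0.5,-12,0,0,0,0],[0.5,-12,0,0,0,0],[0.5,-12,0,0,0,0],[0.5,-12,0,0,0,0],[0.5,-12,0,0,0,0],[0.5,-12,0,0,0,0],[0.5,-12,0,0,0,0],[0.5,-12,0,0,0,0],[0.5,-12,0,0,0,0]]'
python3 -m crank '[[0,-12,0,0,0,0],[0,-10,0,0,0,0],[0,-10,0,0,0,0],[0,-8,0,0,0,0],[0,-5,0,0,0,0],[0,-3,0,0,0,0],[0,0,0,0,0,0],[0,0,0,0,0,0]]'
python3 - <<'E'
from h import *
p=arm.get_image("wrist"); save(p["image"],"w3.png")
E
```

```text
t: 7.43
tool_pos: [0.6051, 0.1608, 0.0065]
eef_rot: [[1.0, -0.0, -0.0], [-0.0, -1.0, 0.0], [-0.0, -0.0, -1.0]]
contact_force: [-0.1, 0.0, -0.4]
gripper_width: 0.0162
t: 8.1
tool_pos: [0.6051, 0.2074, 0.0065]
eef_rot: [[1.0, -0.0, -0.0], [-0.0, -1.0, -0.0], [-0.0, 0.0, -1.0]]
contact_force: [0.1, -0.9, -0.1]
gripper_width: 0.0163
```

View pics/w3.png

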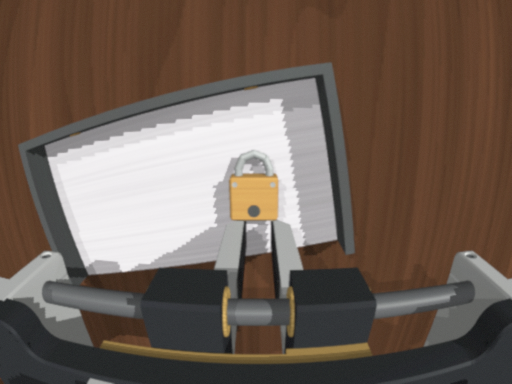

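The first lock is about 45 mm inside. Backing off, lifting, and travelling to behind the second lock.

```bash
python3 -m crank '[[0,15,0,0,0,0],[0,15,0,0,0,0],[0,0,-35,0,0,0],[0,0,-35,0,0,0],[-9.5,37,0,0,0,0],[-9.5,37,0,0,0,0],[-9.5,37,0,0,0,0],[-9.5,37,0,0,0,0],[-9.5,37,0,0,0,0],[-9.5,37,0,0,0,0],[-9.5,37,0,0,0,0],[-9.5,37,0,0,0,0]]'
python3 -m crank '[[-9.5,37,0,0,0,0],[-9.5,37,0,0,0,0],[0,0,0,0,0,6.6],[0,0,30,0,0,0],[0,0,25,0,0,0],[0,0,12,0,0,0],[0,0,3,0,0,0],[0,0,0,0,0,0]]'
python3 - <<'E'
from h import *
p=arm.get_image("wrist"); save(p["image"],"w4.png")
E
```

```text
t: 9.15
tool_pos: [0.5272, -0.1217, 0.0766]
eef_rot: [[1.0, -0.002, -0.0], [-0.002, -1.0, -0.0], [-0.0, 0.0, -1.0]]
contact_force: [0.6, 0.6, -0.3]
gripper_width: 0.0159
t: 9.82
tool_pos: [0.5085, -0.1933, 0.0057]
eef_rot: [[0.993, -0.117, -0.002], [-0.117, -0.993, 0.001], [-0.002, -0.001, -1.0]]
contact_force: [-0.3, 0.1, 0.6]
gripper_width: 0.0158
```

View pics/w4.png

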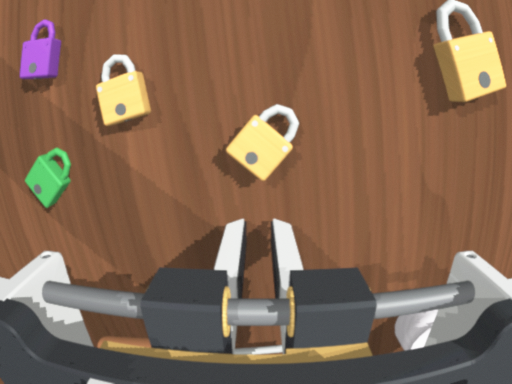

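The second lock (260,147) is centred but turned about 40°, with its corner towards the finger gap. That works as a cradle. Pushing.

```bash
python3 -m crank '[[0,-6,0,0,0,0],[0,-6,0,0,0,0],[0,-6,0,0,0,0],[0,-6,0,0,0,0],[0,-6,0,0,0,0],[0,-6,0,0,0,0],[0,-8,0,0,0,0],[0,-8,0,0,0,0],[0,-8,0,0,0,0],[0,-6,0,0,0,0],[0,-4,0,0,0,0],[0,0,0,0,0,0]]'
python3 - <<'E'
from h import *
p=arm.get_image("wrist"); save(p["image"],"w5.png")
E
```

```text
t: 10.87
tool_pos: [0.518, -0.1219, 0.0064]
eef_rot: [[0.993, -0.114, -0.0], [-0.114, -0.993, 0.001], [-0.0, -0.0, -1.0]]
contact_force: [-0.3, -0.6, 0.8]
gripper_width: 0.0159
```

View pics/w5.png

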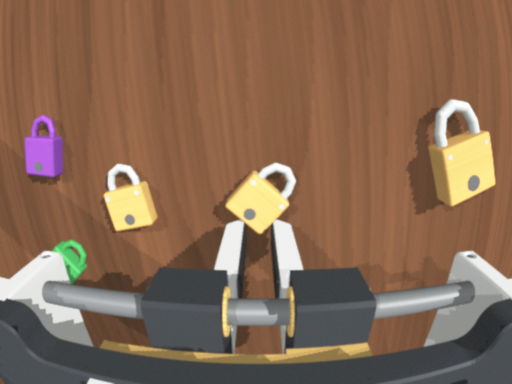

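The corner is cradled between the tips and it pushes cleanly. Continuing with a slight leftward bias.

```bash
python3 -m crank '[[0,-6,0,0,0,0],[0,-9,0,0,0,0],[-0.3,-12,0,0,0,0],[-0.3,-12,0,0,0,0],[-0.3,-12,0,0,0,0],[-0.3,-12,0,0,0,0],[-0.3,-12,0,0,0,0],[-0.3,-12,0,0,0,0],[-0.3,-12,0,0,0,0],[-0.3,-12,0,0,0,0],[-0.3,-12,0,0,0,0],[-0.3,-12,0,0,0,0]]'
python3 -m crank '[[-0.3,-12,0,0,0,0],[-0.3,-12,0,0,0,0],[-0.3,-12,0,0,0,0],[-0.3,-12,0,0,0,0],[-0.3,-12,0,0,0,0],[-0.3,-12,0,0,0,0],[-0.3,-12,0,0,0,0],[-0.3,-12,0,0,0,0],[0,-12,0,0,0,0],[0,-8,0,0,0,0],[0,-4,0,0,0,0],[0,0,0,0,0,0]]'
python3 - <<'E'
from h import *
p=arm.get_image("wrist"); save(p["image"],"w6.png")
E
```

```text
t: 11.92
tool_pos: [0.5307, 0.0128, 0.0064]
eef_rot: [[0.993, -0.115, 0.0], [-0.115, -0.993, 0.0], [0.0, -0.0, -1.0]]
contact_force: [-0.3, 0.4, -0.3]
gripper_width: 0.0158
t: 12.92
tool_pos: [0.5423, 0.132, 0.0065]
eef_rot: [[0.993, -0.114, 0.0], [-0.114, -0.993, 0.0], [0.0, -0.0, -1.0]]
contact_force: [0.2, 0.4, 0.8]
gripper_width: 0.016
```

View pics/w6.png

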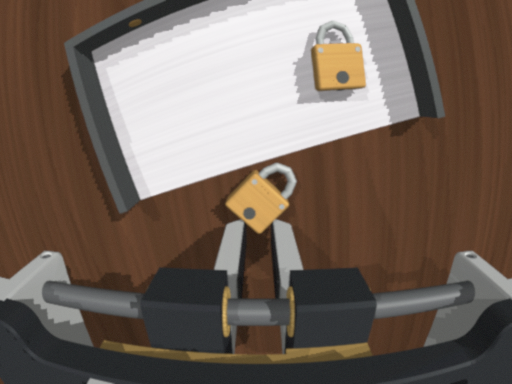

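The lock is still cradled at the mouth, with lock 1 well inside at (338,65). 68 mm more.

```bash
python3 -m crank '[[0,-6,0,0,0,0],[0,-10,0,0,0,0],[0,-10,0,0,0,0],[0,-10,0,0,0,0],[0,-10,0,0,0,0],[0,-10,0,0,0,0],[0,-8,0,0,0,0],[0,-4,0,0,0,0],[0,0,0,0,0,0],[0,0,0,0,0,0]]'
python3 - <<'E'
from h import *
p=arm.get_image("wrist"); save(p["image"],"w7.png")
E
```

```text
t: 13.8
tool_pos: [0.5498, 0.1988, 0.0064]
eef_rot: [[0.993, -0.115, -0.0], [-0.115, -0.993, -0.0], [-0.0, 0.0, -1.0]]
contact_force: [0.2, -0.5, 0.2]
gripper_width: 0.0161
```

View pics/w7.png

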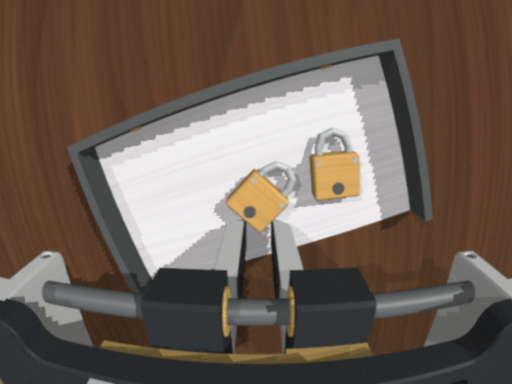

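Lock 2 sits inside at (257,200), about 45 mm past the mouth. Now the third lock.

```bash
python3 -m crank '[[0,20,0,0,0,0],[0,25,0,0,0,0],[0,0,-35,0,0,0],[0,0,-35,0,0,0],[-9.7,34.3,0,0,0,0],[-9.7,34.3,0,0,0,0],[-9.7,34.3,0,0,0,0],[-9.7,34.3,0,0,0,0],[-9.7,34.3,0,0,0,0],[-9.7,34.3,0,0,0,0],[-9.7,34.3,0,0,0,0],[-9.7,34.3,0,0,0,0]]'
python3 -m crank '[[-9.7,34.3,0,0,0,0],[0,0,0,0,0,6.4],[0,0,30,0,0,0],[0,0,25,0,0,0],[0,0,12,0,0,0],[0,0,3,0,0,0],[0,0,0,0,0,0]]'
python3 - <<'E'
from h import *
p=arm.get_image("wrist"); save(p["image"],"w8.png")
E
```

```text
t: 14.85
tool_pos: [0.4348, -0.1115, 0.0767]
eef_rot: [[0.993, -0.116, 0.0], [-0.116, -0.993, -0.0], [0.0, 0.0, -1.0]]
contact_force: [0.6, -0.9, -0.9]
gripper_width: 0.0164
t: 15.43
tool_pos: [0.4216, -0.1427, 0.0058]
eef_rot: [[0.974, -0.226, -0.002], [-0.226, -0.974, 0.001], [-0.002, -0.001, -1.0]]
contact_force: [0.4, -0.4, -0.5]
gripper_width: 0.016
```

View pics/w8.png

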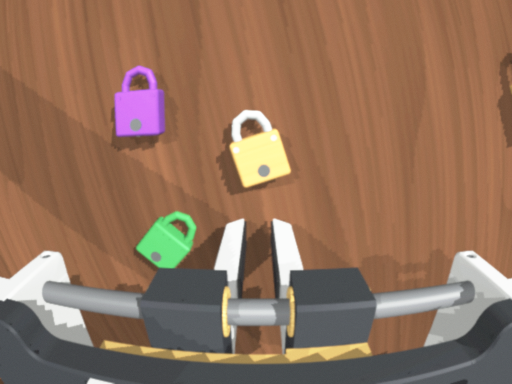

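The third lock (260,158) is centred ahead of the tips, and the green and purple ones are clear of the path. Pushing.

```bash
python3 -m crank '[[0,-6,0,0,0,0],[0,-6,0,0,0,0],[0,-6,0,0,0,0],[0,-6,0,0,0,0],[0,-6,0,0,0,0],[0,-6,0,0,0,0],[0,-8,0,0,0,0],[0,-8,0,0,0,0],[0,-10,0,0,0,0],[0,-10,0,0,0,0],[0,-12,0,0,0,0],[0,-12,0,0,0,0]]'
python3 -m crank '[[0,-12,0,0,0,0],[0,-12,0,0,0,0],[0,-12,0,0,0,0],[0,-12,0,0,0,0],[0,-12,0,0,0,0],[0,-12,0,0,0,0],[0,-12,0,0,0,0],[0,-12,0,0,0,0],[0,-12,0,0,0,0],[0,-12,0,0,0,0],[0,-8,0,0,0,0],[0,-4,0,0,0,0]]'
python3 - <<'E'
from h import *
p=arm.get_image("wrist"); save(p["image"],"w9.png")
E
```

```text
t: 16.48
tool_pos: [0.4442, -0.0481, 0.0064]
eef_rot: [[0.974, -0.225, -0.0], [-0.225, -0.974, 0.0], [-0.0, -0.0, -1.0]]
contact_force: [0.0, -1.0, -0.0]
gripper_width: 0.0159
t: 17.48
tool_pos: [0.4738, 0.0808, 0.0064]
eef_rot: [[0.975, -0.224, -0.0], [-0.224, -0.975, 0.0], [-0.0, -0.0, -1.0]]
contact_force: [0.6, -0.8, 0.1]
gripper_width: 0.0161
```

View pics/w9.png

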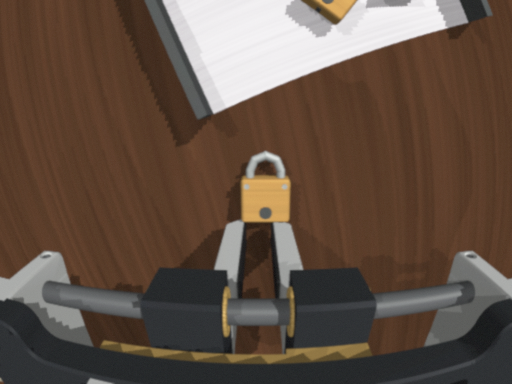

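Flush and on course. The pocket's left wall end (205,112) will pass left of the fingers. About 100 mm remaining.

```bash
python3 -m crank '[[0,-6,0,0,0,0],[0,-10,0,0,0,0],[0,-12,0,0,0,0],[0,-12,0,0,0,0],[0,-10,0,0,0,0],[0,-6,0,0,0,0],[0,0,0,0,0,0]]'
python3 - <<'E'
from h import *
p=arm.get_image("wrist"); save(p["image"],"w10.png")
E
```

```text
t: 18.12
tool_pos: [0.487, 0.1355, 0.0065]
eef_rot: [[0.975, -0.224, 0.001], [-0.224, -0.975, 0.001], [0.001, -0.001, -1.0]]
contact_force: [0.7, 0.4, 0.1]
gripper_width: 0.016
```

View pics/w10.png

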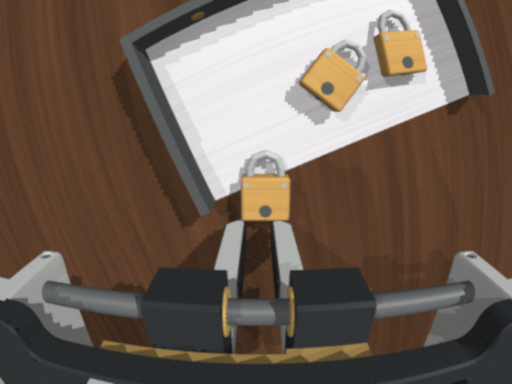

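The left finger would pass close to the wall end (212,207), so I'll bias the push slightly right (+x).

```bash
python3 -m crank '[[1,-5,0,0,0,0],[1,-6,0,0,0,0],[1,-8,0,0,0,0],[1,-8,0,0,0,0],[0.5,-8,0,0,0,0],[0,-8,0,0,0,0],[0,-6,0,0,0,0],[0,-4,0,0,0,0],[0,0,0,0,0,0],[0,0,0,0,0,0]]'
python3 - <<'E'
from h import *
p=arm.get_image("wrist"); save(p["image"],"w11.png")
E
```

```text
t: 19.0
tool_pos: [0.5026, 0.1849, 0.0064]
eef_rot: [[0.974, -0.225, -0.0], [-0.225, -0.974, -0.0], [-0.0, 0.0, -1.0]]
contact_force: [-0.6, -0.1, 0.3]
gripper_width: 0.0158
```

View pics/w11.png

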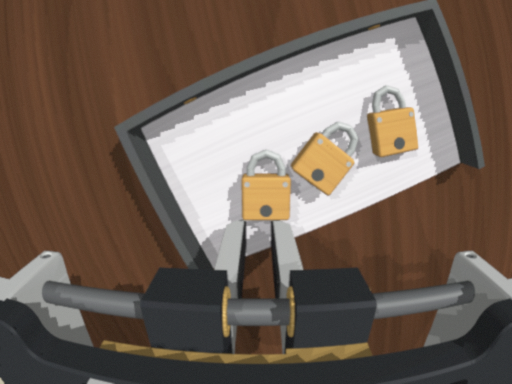

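All three are inside. Retreating straight back and up, clear of the top view.

```bash
python3 -m crank '[[0,15,0,0,0,0],[0,25,0,0,0,0],[0,25,0,0,0,0],[0,0,-40,0,0,0],[0,0,-40,0,0,0],[0,0,-40,0,0,0],[0,30,-20,0,0,0],[0,35,0,0,0,0],[0,35,0,0,0,0],[0,35,0,0,0,0],[0,0,0,0,0,0],[0,0,0,0,0,0]]'
python3 - <<'E'
from h import *
p=arm.get_image("top"); im=p["image"]
save(cv2.resize(im[90:330,90:420],(792,576),interpolation=cv2.INTER_CUBIC),"topf.png")
M=np.array([.5633,.1766]);ax=np.array([.982,.189]);ay=np.array([-.189,.982])
hsv=cv2.cvtColor(im,cv2.COLOR_RGB2HSV)
m=((hsv[...,0]>13)&(hsv[...,0]<32)&(hsv[...,1]>150)&(hsv[...,2]>140)).astype(np.uint8)
n,l,st,ce=cv2.connectedComponentsWithStats(m)
for i in range(1,n):
    if st[i,4]>60 and 90<ce[i][1]<330:
        g=ground(p,ce[i],.010)[:2]; print(np.round(ce[i],1),st[i,4],np.round(g,4),"pocket",np.round([(g-M)@ax,(g-M)@ay],4))
for k in ["big_lock","pin_tin","screwdriver"]:
    for r in arm.pinpoint(p,k)[:1]: print(k,np.round(r["at"],1),np.round(ground(p,r["at"])[:2],4))
s=arm.sense();print(s["t"],s["tool_pos"])
E
```

```text
t: 20.05
tool_pos: [0.4571, -0.0118, 0.1466]
eef_rot: [[0.973, -0.229, 0.0], [-0.229, -0.973, 0.0], [0.0, -0.0, -1.0]]
contact_force: [-0.3, 0.6, -0.5]
gripper_width: 0.0158
big_lock [276.3 126.1] [ 0.6744 -0.0884]
pin_tin [385.8 146.6] [ 0.6371 -0.2989]
screwdriver [387.8 247.8] [ 0.444  -0.2972]
20.25 [ 0.45784732 -0.00931224  0.14637676]
```

View pics/topf.png

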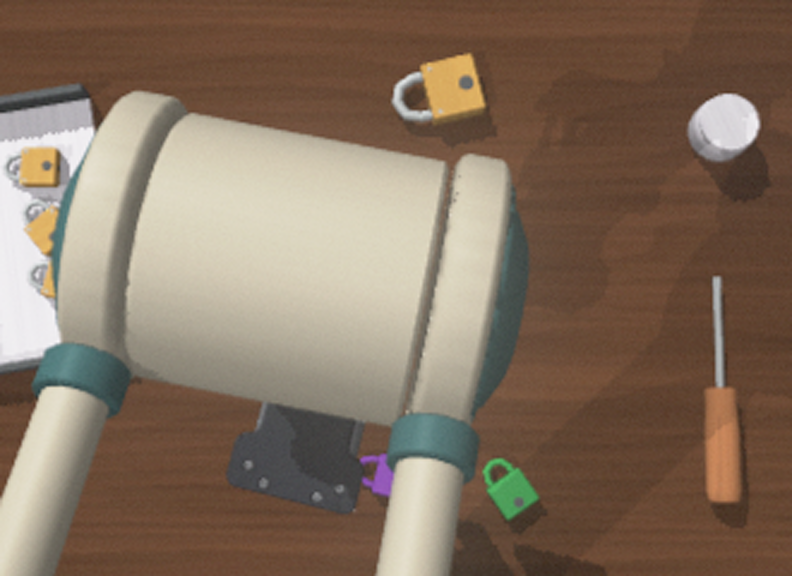

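The arm blocks the view of two of the locks (the big lock, tin and screwdriver haven't moved). Moving farther away to look.

```bash
python3 -m crank '[[0,38,0,0,0,0],[0,38,0,0,0,0],[0,38,0,0,0,0],[0,38,0,0,0,0],[0,38,0,0,0,0],[0,38,0,0,0,0],[0,0,0,0,0,0],[0,0,0,0,0,0]]'
python3 - <<'E'
from h import *
p=arm.get_image("top"); im=p["image"]
save(cv2.resize(im[90:330,60:390],(792,576),interpolation=cv2.INTER_CUBIC),"topg.png")
M=np.array([.5633,.1766]);ax=np.array([.982,.189]);ay=np.array([-.189,.982])
hsv=cv2.cvtColor(im,cv2.COLOR_RGB2HSV)
m=((hsv[...,0]>13)&(hsv[...,0]<32)&(hsv[...,1]>150)&(hsv[...,2]>110)).astype(np.uint8)
n,l,st,ce=cv2.connectedComponentsWithStats(m)
for i in range(1,n):
    if st[i,4]>100 and 90<ce[i][1]<330:
        g=ground(p,ce[i],.010)[:2]; print(np.round(ce[i],1),st[i,4],np.round(g,4),"pocket",np.round([(g-M)@ax,(g-M)@ay],4))
p=arm.get_image("scene"); save(p["image"],"sceneg.png")
for r in arm.pinpoint(p,"lock_a"): g=ground(p,r["at"])[:2]; print(np.round(g,3),r["conf"],np.round([(g-M)@ax,(g-M)@ay],3))
E
```

```text
t: 20.92
tool_pos: [0.4067, -0.2331, 0.1462]
eef_rot: [[0.974, -0.227, -0.0], [-0.227, -0.974, 0.001], [-0.0, -0.001, -1.0]]
contact_force: [0.1, 0.0, -0.1]
gripper_width: 0.016
[0.519 0.202] 0.67 [-0.039  0.033]
[ 0.356 -0.143] 0.64 [-0.264 -0.275]
[ 0.372 -0.059] 0.55 [-0.233 -0.195]
[0.607 0.221] 0.48 [0.052 0.035]
[0.55  0.219] 0.47 [-0.005  0.044]
```

View pics/topg.png

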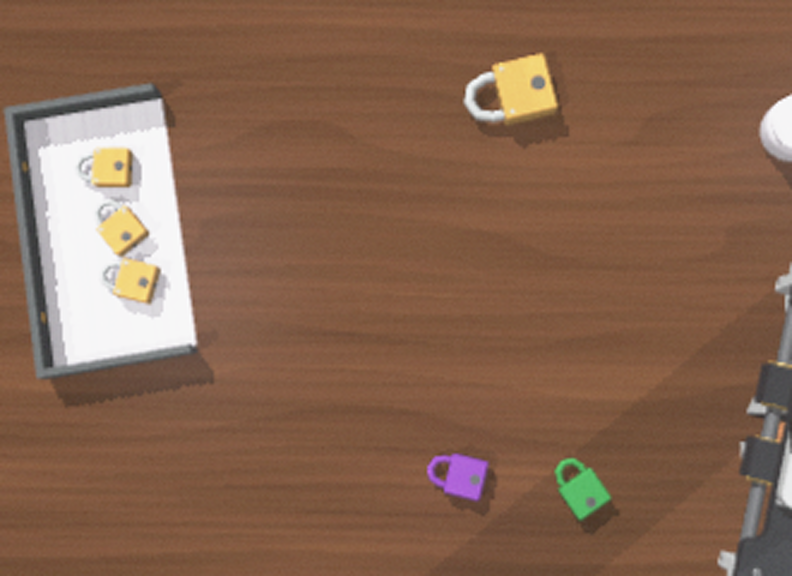

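View pics/sceneg.png

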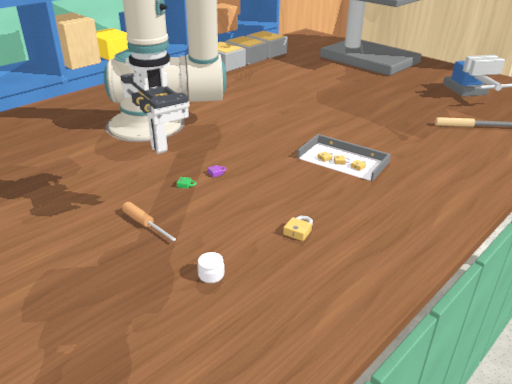

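The crop shows all three locks lying flat in the pocket, at about (111,167), (122,230) and (137,280). Their middles are 33–44 mm past the mouth line, the bystanders are in place, and the gripper is clear.

```bash
python3 -c "
from workcell import arm
print(arm.finish_job())"
```

```text
the job is handed in; nothing more can be done
None
```

I swept the three small brass padlocks one at a time, with the fingertips nearly closed, through the mouth into the pocket, then backed off and handed the job in at about 21 s. No padlock was picked up.

**Padlocks:** the last top and scene views show all three lying flat inside. The scene camera puts their middles at about 33, 35 and 44 mm past the mouth line, at x of about -39, +52 and -5 mm in the pocket's frame.

**Bystanders:** in the top-view check just before the last retreat, the big padlock, tin and screwdriver read within about 4 mm of where they started. In the final pictures they look unmoved, and the gripper touched nothing.

**Failed check:** my colour-blob measurement returned nothing in either of the last two top views. The final padlock positions therefore rest on the detector in the scene camera and on what the pictures show.

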